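Brace the resin jar and unscrew its tight cap

TASK

Slide the brace fork fully home around the square jar standing on the plywood stand, so that the jar cannot turn, then unscrew the jar's tight cap (anticlockwise from above). Turn only until the thread lets go (within a third of a turn), raise the cap straight up and finish while still holding it level over the jar, its lower edge one to two centimetres clear above the mouth; never raise it more than about five centimetres above the mouth. The jar stays standing on the stand in the closed fork, and the other things on the bench stay where they are.

Things in the scene. Friction and masses are not known exactly. Their poses are not given: they have to be found in the camera images.
- stand: bracing stand fixed to the bench: plywood base 120 (x) x 275 (y) x 8 thick, y from -210 to +65. Origin on the bench surface under the nominal middle of the jar; z up; its +y axis is the direction in which the fork closes. Plywood end stop 80 wide, 36 high above the base, its face at y = +50, clear of the jar. Turned up to about 30 degrees on the bench
- brace (a joint): sliding aluminium fork of the stand: 0 = fully open, 0.070 m = fully home (solid stop), grows along the stand's +y; needs about 5 N to slide and stays where it is left; starts between 0 and 0.008. Its two prongs (72 mm apart, flared tips, 46 mm high above the bench) go either side of the jar and keep it from turning
- tab (a point): middle of the top face of the fork's upright black tab, 67.5 mm above the bench; the tab is 16 (stand x) x 14 (stand y) mm and stands 41 mm above the fork's carriage (28 wide, top 26 mm above the bench), which runs on 15.5 mm behind the tab's middle (stand -y); then only the base and two low rails (top 14 mm above the bench). When home the tab is at stand y = -105 mm
- jar: loose white square jar, 66 x 66 mm, shoulder 64 mm above its underside, about 0.4 kg; origin at the centre of its underside, z up. Stands on the stand's base (8 mm above the bench), its middle within 3 mm of the stand's origin and turned by at most 0.04 rad to the stand's axes. Unless braced it turns with the cap
- mouth (a point): centre of the jar's rim, 92 mm above its underside, 100 mm above the bench; the neck is 40 mm wide, 48 mm over its thread
- cap: round black ribbed screw cap on the jar, 56 mm diameter (57 over the ribs), 30 mm high; origin at the centre of its lower edge, z up. Screwed on, its lower edge is 22 mm below the rim, 78 mm above the bench, 6 mm above the jar's shoulder. Tight at first: about 0.2 to 0.4 N m, from a sprung liner that relaxes within the first 45 degrees of turn
- cap_edge (a point): point on the cap's top edge, 28 mm out along the cap's +x (which lies along the jar's +x while screwed on). Thread: three-start, right-hand, rising about 3 mm in 60 degrees; turned anticlockwise from above the cap is free from about 60 to 100 degrees relative to the jar, then blocked. Aim at 80 (the jar gives up to 10 degrees in the fork), then raise it about 34 mm more
- pot0: small round pigment pot beside the stand, 32 mm diameter, 30 mm high; leave alone; origin at the centre of its underside
- pot1: small round pigment pot beside the stand, 32 mm diameter, 30 mm high; leave alone; origin at the centre of its underside
- pot2: small round pigment pot, 32 mm diameter, 30 mm high; leave alone; origin at the centre of its underside
- cup: clear mixing cup beside the stand, 68 mm over the rim, 70 mm high; leave alone; origin at the centre of its underside
- driver: screwdriver, 150 mm long, lying; leave alone; origin about the middle of its underside
- stick: flat stirring stick, 180 x 16 x 6 mm, lying; leave alone; origin at the centre of its underside
- tinlet: small square jar, 46 mm square, 66 mm high, with its own closed cap; leave alone; origin at the centre of its underside
Things that resemble listed ones, but are neither listed nor needed, are in the scene too. What is shaped like the cap but green is not meant.

How it is judged:
By the outcome, as a careful person would: the job done as asked, in the order asked, and still so for the second after the job is handed in, while the arm keeps its last pose, push and grip.
It also fails if it takes over 48 s, if anything falls off the work surface, if the arm or the gripper's body presses on something with over 40 N, if the wrist force passes 120 N, or if a joint passes its speed limit or range.

ROBOT

A 6-joint arm with a two-finger parallel gripper is mounted at the origin on the work surface. World frame = base frame: x ahead of the robot, y to its left, z up, the work surface at z = 0. Lengths are in m, angles in rad, forces in N, time in s.
With the tool pointing down it reaches from about 0.275 to 0.75 m from the base axis. Payload 10.2 kg.
Tool frame: the origin (TCP) lies midway between the tips of the shut fingers; the grasp point (between the pads) lies 19 mm behind it (env.hold_point_z is the distance from the TCP to the grasp point, in m); z points along the fingers, y is the line along which they close (so a half turn about z gives the same grasp; the last joint's range is limited). The gripper opens to 85 mm and grips with 20 to 120 N. Pads are 22 mm wide; open, the fingers measure 114 mm over their backs; the gripper's body (76 mm by 85 mm) begins 54 mm behind the grasp point. The pads swing forward as they close: fully open they stand 13 mm farther back than shut.
Start: joints at [-1.342, 0.313, 1.498, -0, 1.331, -0.223], TCP at [0.229, -0.472, 0.231] pointing down, gripper open.
Joint ranges: [-2.94, 2.94], [-0.97, 2.17], [0.19, 2.56], [-1.23, 4.37], [0.02, 3.11], [-2.88, 2.88]. Speed limits (rad/s): [2.39, 2.39, 3.01, 3.14, 3.14, 3.14].

INTERFACE

Orientations are given as a unit quaternion [x, y, z, w].
In Python, from bench import env, kinematics, monitor, eyes, job gives the robot as it stands. The module is installed in compiled form; this text tells all that it offers. Calls block until the motion is done:
- env.reach(position, orientation): joint-space move of the TCP to a pose.
- env.movel(position, velocity=0.15, frame=None, guard=None): straight line of the TCP; frame=None keeps the orientation; velocity is the mean speed in m/s. With guard (N) it stops when the force on the tool has changed by that much, and returns True; else False.
- env.set_joints(angles): joint-space move.
- env.release() and env.close_gripper(effort=None): open the fingers fully, or close them until they stop; effort is the grip in N (None keeps the last).
- env.hold(seconds).
- kinematics.ik(position, orientation): joint angles nearest the present ones, or None.
- monitor.sense(): the state.
- eyes.grab_frame(name): name is "side" or "top"; returns a dict with "frame" (384x512x3 uint8, red, green, blue), "mtx" (3x3 intrinsics, pixels), "k1" (the pictures are not rectified: a ray, as slopes to the right and down, at radius r is drawn at 1 + k1 r^2 times it, then the intrinsics apply), "view" (4x4, takes a point from world to camera coordinates). Camera axes: x right, y down, z forward; pixel columns grow to the right and rows downward; lengths in m; the calibration is good to about 2 mm. A picture is of the moment at which its call begins. There is no depth.
A pose or a line that the arm cannot do raises env.MotionError and nothing moves.
- job.hand_in(): hands the job in; it is judged then, once.
The state is a dict: "clock": time; "joints": joint angles; "qvel": joint speeds; "joint_efforts": joint torques, N m; "position": TCP position; "ee_rot": TCP orientation; "contact_force": force on the tool from outside, world axes, zero at the start; "ft_torque": the same for the moment, N m; "finger_gap": opening from 0.0 (shut) to 1.0 (fully open); "gripper_force": force on a finger pad.
Only numpy, scipy, OpenCV 4.12 (cv2) and the standard library are available. Lean on these libraries where they do the work, as an engineer would, in place of code of your own. Each camera call takes 0.05 s, during which the arm holds its last target. There are 200 camera calls.

## Working session

There is one attempt and no reset: what is moved stays moved. The work goes in short steps, each a Python script; the robot and the scene stay as the last script left them, time stands still between calls to the robot, and variables do not carry over. Pictures are saved under pics/ and viewed, at most 10 in all, crops included, and the job is handed in when it is done.

```bash
mkdir -p pics; cat > h.py <<'E'
import numpy as np, cv2
from bench import env, kinematics, monitor, eyes, job
from scipy.spatial.transform import Rotation as R
def grab(n,fn=None):
    f=eyes.grab_frame(n)
    if fn: cv2.imwrite('pics/'+fn,f["frame"][:,:,::-1])
    return f
def unproj(f,uv,z):
    K=np.array(f["mtx"]);V=np.array(f["view"])
    uv=np.atleast_2d(np.array(uv,float))
    d=np.c_[(uv-K[:2,2])/[K[0,0],K[1,1]]]
    r=d.copy()
    for _ in range(20): r=d/(1+f["k1"]*(r**2).sum(1,keepdims=True))
    ray=np.c_[r,np.ones(len(r))]@V[:3,:3]
    c=-V[:3,:3].T@V[:3,3]
    return c+ray*((z-c[2])/ray[:,2])[:,None]
def proj(f,p):
    K=np.array(f["mtx"]);V=np.array(f["view"])
    p=np.atleast_2d(p)@V[:3,:3].T+V[:3,3]
    s=p[:,:2]/p[:,2:];s=s*(1+f["k1"]*(s**2).sum(1,keepdims=True))
    return s*[K[0,0],K[1,1]]+K[:2,2]
def down(yaw): # tool z down, tool y at angle yaw+90deg-ish: tool x along world yaw
    return (R.from_euler('z',yaw)*R.from_euler('x',np.pi)).as_quat()
E
python3 - <<'E'
from h import *
a=grab("top","top.png");b=grab("side","side.png")
s=monitor.sense();print(s["clock"],s["position"],s["ee_rot"],s["finger_gap"])
for f in(a,b):
    V=f["view"];print(-V[:3,:3].T@V[:3,3],V[2,:3],f["mtx"][0,0],f["k1"])
E
```

```text
0.1 [ 0.22915886 -0.47210225  0.23080835] [ 9.74590335e-01  2.23994104e-01 -4.74523151e-06 -5.66708547e-04] 1.002855198910349
[ 0.49290079 -0.08173301  1.25445147] [ 0.06988738 -0.00405696 -0.99754664] 397.2560371380791 -0.06372326959824237
[ 0.50025698 -0.97288128  0.88521702] [ 0.06884463  0.75176252 -0.65583041] 464.6309212311634 -0.1265770741960957
```

View pics/top.png

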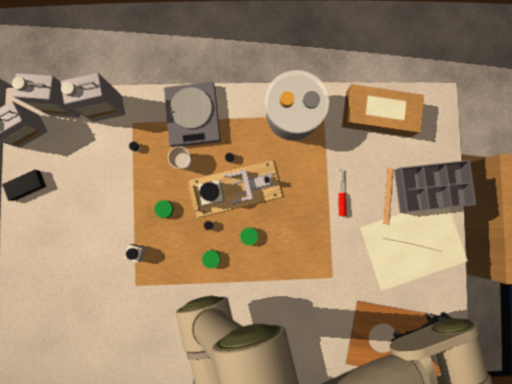

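View pics/side.png

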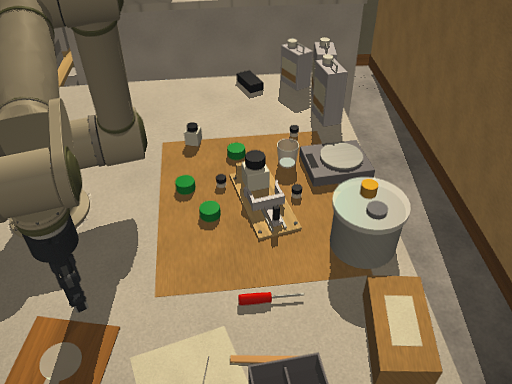

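The top view shows the stand from about (192,200) to (280,185). The jar with the black cap is at (209,191) and the fork tab is near (267,180). The other cap-shaped things are the green ones at (164,209), (250,236) and (211,260), plus the tinlet with its own cap at (134,253). The black cap on the stand's jar is the one that fits. I'll confirm it in an enlarged crop.

```bash
python3 - <<'E'
from h import *
a=cv2.imread('pics/top.png')[140:240,175:295];b=cv2.imread('pics/side.png')[140:245,220:310]
a=cv2.resize(a,None,fx=4,fy=4,interpolation=2)[:400];b=cv2.resize(b,None,fx=3.55,fy=3.8,interpolation=2)[:400]
cv2.imwrite('pics/c1.png',np.hstack([a,b[:399] if 0 else cv2.copyMakeBorder(b,0,max(0,400-b.shape[0]),0,0,0)]))
E
```

```text
(no output)
```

View pics/c1.png

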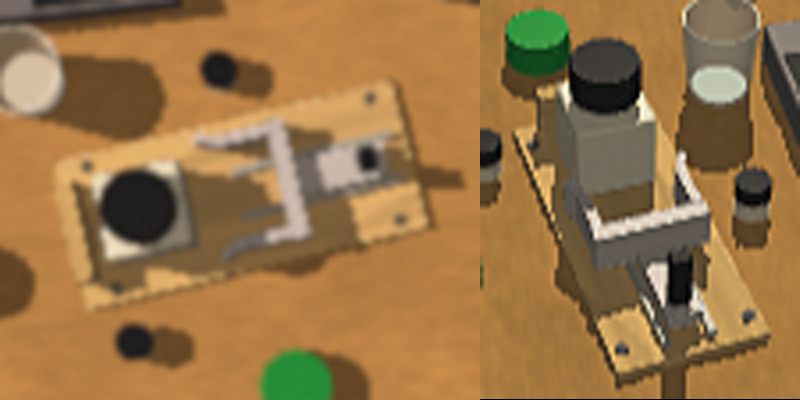

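The crop confirms it: the black cap sits on the white square jar in the stand, and the black tab stands on the fork's carriage. Next I fit the stand pose.

```bash
cat > fit.py <<'E'
from h import *
from scipy.optimize import least_squares
def fitstand(f,px):
    loc=np.array([[60,65],[60,-210],[-60,-210],[-60,65]])/1000
    w=unproj(f,px,.008)[:,:2]
    def T(p):c,s=np.cos(p[2]),np.sin(p[2]);return loc@np.array([[c,s],[-s,c]])+p[:2]
    r=least_squares(lambda p:(T(p)-w).ravel(),[.45,0,0.2]);return r.x,r.fun.reshape(-1,2)*1000
E
python3 - <<'E'
from fit import *
a=grab("top")
cr=lambda c:(np.array(c,float)+.5)/4-.5+[175,140]
p,res=fitstand(a,cr([[57,160],[395,83],[432,225],[88,308]]));print(p,res.round(1))
f=lambda q:(np.array([[np.cos(p[2]),np.sin(p[2])],[-np.sin(p[2]),np.cos(p[2])]])@(q[:2]-p[:2])).round(4)
cap=unproj(a,cr([138,207]),.108)[0];tab=unproj(a,cr([368,158]),.0675)[0]
print('cap',cap,f(cap),'tab',tab,f(tab))
b=grab("side")
sc=lambda c:np.array([c[0]/3.55+220,c[1]/3.8+140])-.3
cb=unproj(b,sc([605,57])-[480/3.55,0],.108)[0];tb=unproj(b,sc([681-480,252]),.0675)[0];print(cb,f(cb),tb,f(tb))
for o in [[218,70],[134,342],[30,75]]: q=unproj(a,cr(o),.03)[0];print(q,f(q))
for y in [-225,-105,0]:
  pos=[p[0]-np.sin(p[2])*y/1e3,p[1]+np.cos(p[2])*y/1e3,.1]
  for k in (0,np.pi/2,np.pi,-np.pi/2,np.pi/4,-np.pi/4):
    j=kinematics.ik(pos,down(p[2]+k));print(y,round(k,2),None if j is None else np.round(j,2))
E
```

```text
[0.58704683 0.05523232 0.22046643] [[ 0.1  0.4]
 [ 2.  -0.2]
 [-2.1  1.1]
 [-0.  -1.3]]
cap [0.58525441 0.05537977 0.108     ] [-0.0017  0.0005] tab [ 0.62350077 -0.11266655  0.0675    ] [-0.0011 -0.1718]
[0.58799229 0.05980219 0.108     ] [0.0019 0.0043] [ 0.62747823 -0.11025658  0.0675    ] [ 0.0033 -0.1703]
[0.69778928 0.00217769 0.03      ] [ 0.0965 -0.076 ]
[0.48742232 0.06813209 0.03      ] [-0.0944  0.0344]
[0.69568258 0.14883665 0.03      ] [0.1265 0.0676]
-225 0 [-0.43  0.72  1.21 -0.    1.21  0.92]
-225 1.57 [-0.43  0.72  1.21  0.    1.21 -0.65]
-225 3.14 [-0.43  0.72  1.21  0.    1.21 -2.22]
-225 -1.57 [-0.43  0.72  1.21 -0.    1.21  2.49]
-225 0.79 [-0.43  0.72  1.21 -0.    1.21  0.13]
-225 -0.79 [-0.43  0.72  1.21 -0.    1.21  1.71]
-105 0 [-0.27  0.62  1.38 -0.    1.14  1.08]
-105 1.57 [-0.27  0.62  1.38  0.    1.14 -0.49]
-105 3.14 [-0.27  0.62  1.38  0.    1.14 -2.06]
-105 -1.57 [-0.27  0.62  1.38 -0.    1.14  2.65]
-105 0.79 [-0.27  0.62  1.38 -0.    1.14  0.3 ]
-105 -0.79 [-0.27  0.62  1.38 -0.    1.14  1.87]
0 0 [-0.1   0.58  1.46 -0.    1.11  1.25]
0 1.57 [-0.1   0.58  1.46  0.    1.11 -0.33]
0 3.14 [-0.1   0.58  1.46  0.    1.11 -1.9 ]
0 -1.57 [-0.1   0.58  1.46 -0.    1.11  2.82]
0 0.79 [-0.1   0.58  1.46 -0.    1.11  0.46]
0 -0.79 [-0.1   0.58  1.46 -0.    1.11  2.03]
```

```bash
cat >> h.py <<'E'
P=np.array([0.5866,0.0562,0.2205])
def S(x,y,z,): c,s=np.cos(P[2]),np.sin(P[2]);return [P[0]+c*x-s*y,P[1]+s*x+c*y,z]
def inv(q): c,s=np.cos(P[2]),np.sin(P[2]);d=np.array(q[:2])-P[:2];return np.array([c*d[0]+s*d[1],-s*d[0]+c*d[1]]).round(4)
E
python3 - <<'E'
from h import *
o=down(P[2]+np.pi/2)
env.close_gripper(40)
env.reach(S(0,-.225,.13),o)
env.movel(S(0,-.225,.037))
print(monitor.sense()["clock"],inv(monitor.sense()["position"]),monitor.sense()["contact_force"])
g=env.movel(S(0,-.112,.037),velocity=.06,guard=18)
s=monitor.sense();print(g,s["clock"],inv(s["position"]),s["contact_force"])
a=grab("top")["frame"][140:240,175:295];b=grab("side")["frame"][140:240,220:310]
cv2.imwrite('pics/c2.png',np.hstack([cv2.resize(a,None,fx=3.8,fy=3.8,interpolation=2),cv2.resize(b,None,fx=3.8,fy=3.8,interpolation=2)])[:,:,::-1])
E
```

```text
3.6167 [ 0.0004 -0.2255] [ 0.06692877 -0.53507547  0.46950606]
True 5.1583 [-0.0006 -0.1227] [ 0.54004488 -2.68588885  1.33112277]
```

View pics/c2.png

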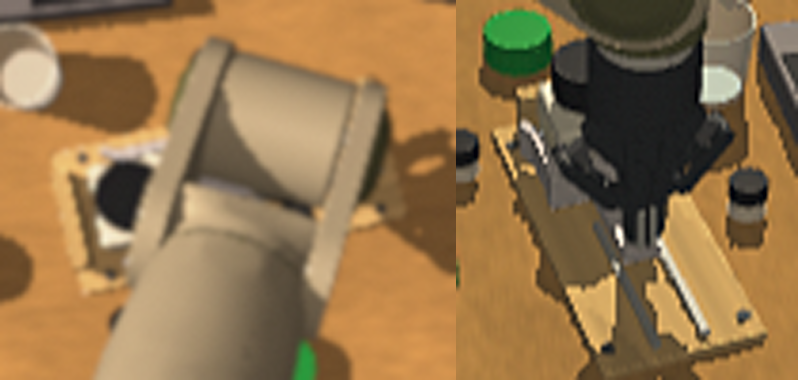

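The fingers stopped at y = -0.1227, where home was predicted, with the fork around the jar. I'll press once more to confirm, then clear away and look.

```bash
python3 - <<'E'
from h import *
g=env.movel(S(0,-.108,.037),velocity=.03,guard=25)
s=monitor.sense();print(g,s["clock"],inv(s["position"]),s["contact_force"])
env.movel(S(0,-.145,.037))
env.movel(S(0,-.145,.19),velocity=.25)
env.release()
env.reach(S(0,-.2,.23),down(P[2]+np.pi/4))
f=grab("top");a=f["frame"][140:240,175:295];b=grab("side")["frame"][140:240,220:310]
cv2.imwrite('pics/c3.png',np.hstack([cv2.resize(a,None,fx=3.8,fy=3.8,interpolation=2),cv2.resize(b,None,fx=3.8,fy=3.8,interpolation=2)])[:,:,::-1])
print(monitor.sense()["clock"])
E
```

```text
True 5.5333 [-0.0006 -0.1228] [ 0.63550944 -2.3249637   1.47672727]
8.1917
```

View pics/c3.png

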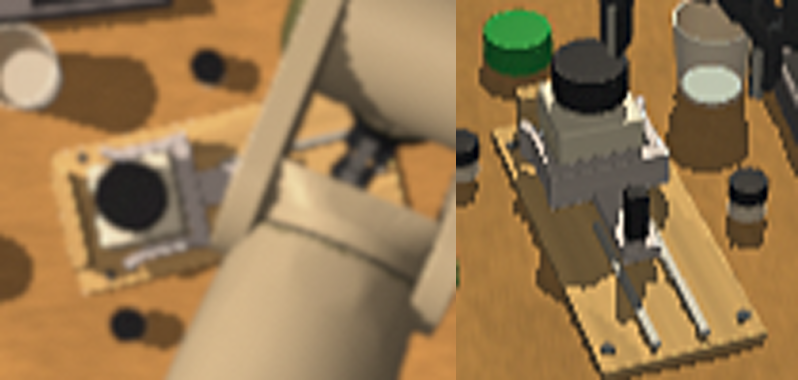

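The fork is home, with its prongs around the jar. The cap top is at (131,196) in the top crop and (589,62) in the side crop, and the tab is free. Now I grip the cap.

```bash
python3 - <<'E'
from h import *
f=grab("top");b=grab("side")
c1=unproj(f,[131.5/3.8-.5+175,196.5/3.8-.5+140],.108)[0];c2=unproj(b,[133.5/3.8-.5+220,62.5/3.8-.5+140],.108)[0]
print(c1,inv(c1),c2,inv(c2))
c=(c1+c2)[:2]/2
np.save('c.npy',c)
o=down(P[2]+np.pi/4)
env.reach([*c,.17],o)
g=env.movel([*c,.0735],velocity=.1,guard=8)
s=monitor.sense();print(g,s["clock"],s["position"],s["contact_force"])
if not g:
    env.close_gripper(60); env.hold(.2)
    s=monitor.sense();print(s["clock"],s["position"],s["contact_force"],s["ft_torque"],s["finger_gap"],s["gripper_force"],s["joints"].round(2))
a=grab("top")["frame"][140:240,175:295];b=grab("side")["frame"][140:240,220:310]
cv2.imwrite('pics/c4.png',np.hstack([cv2.resize(a,None,fx=3.8,fy=3.8,interpolation=2),cv2.resize(b,None,fx=3.8,fy=3.8,interpolation=2)])[:,:,::-1])
E
```

```text
[0.58573296 0.05543577 0.108     ] [-0.001  -0.0006] [0.58670007 0.05414526 0.108     ] [-0.0004 -0.002 ]
False 10.25 [0.58661913 0.05471784 0.07416708] [ 0.85787723  0.26414759 -0.01292656]
10.85 [0.58642689 0.05483722 0.07431322] [-2.87389718  0.2557876   5.17340222] [0.09260262 0.36462512 0.03964923] 0.6402957538118438 62.58185600861907 [-0.11  0.61  1.48 -0.    1.05  0.46]
```

View pics/c4.png

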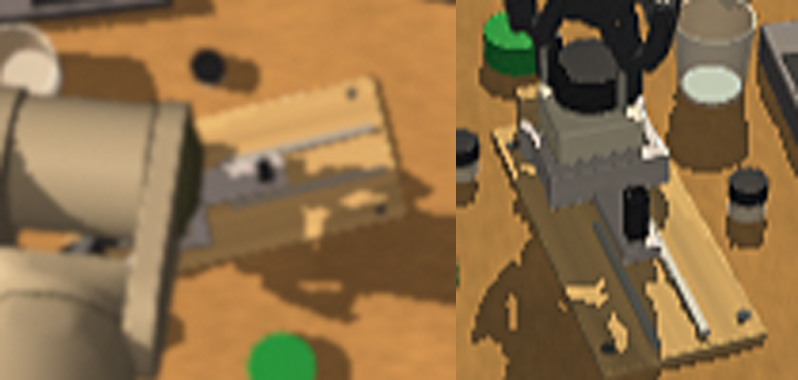

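The fingers hold the cap on both sides (gap 0.64, about 54 mm; 63 N) and the fork is still home. Now I turn it in steps, following the thread's rise.

```bash
python3 - <<'E'
from h import *
c=np.load('c.npy');z0=.0735;y0=P[2]+np.pi/4
for d in (14,28,42,56,70,84):
    env.movel([*c,z0+d*.05e-3],velocity=.0009,frame=down(y0+np.radians(d)))
    s=monitor.sense();print(d,round(s["clock"],2),s["position"].round(4),s["contact_force"].round(1),s["ft_torque"].round(2),round(s["finger_gap"],3),round(s["gripper_force"],1),s["joints"][5].round(2))
E
```

```text
14 11.34 [0.5864 0.0549 0.0747] [-0.5  1.8  4.8] [0.28 0.25 0.09] 0.639 63.4 0.22
28 11.73 [0.5865 0.0549 0.0753] [-1.6  2.5  6.3] [0.27 0.15 0.09] 0.641 63.6 -0.02
42 12.12 [0.5865 0.0548 0.0759] [-0.4  1.1  5. ] [0.22 0.14 0.1 ] 0.639 63.5 -0.27
56 12.52 [0.5863 0.0549 0.0762] [-0.6  2.7  2. ] [ 0.38 -0.1   0.04] 0.638 63.3 -0.51
70 12.91 [0.5861 0.0548 0.0767] [ 1.   2.2 -0.2] [ 0.34 -0.13  0.04] 0.646 63.1 -0.76
84 13.3 [0.5862 0.0548 0.0776] [ 0.7  3.4 -0.2] [ 0.39 -0.17 -0.02] 0.639 63.3 -1.0
```

```bash
python3 - <<'E'
from h import *
c=np.load('c.npy')
for z in (.0815,.0865):
    g=env.movel([*c,z],velocity=.015,guard=5)
    s=monitor.sense();print(g,round(s["clock"],2),s["position"].round(4),s["contact_force"].round(1),s["ft_torque"].round(2))
    if g: break
a=grab("top")["frame"][140:240,175:295];b=grab("side")["frame"][140:240,220:310]
cv2.imwrite('pics/c5.png',np.hstack([cv2.resize(a,None,fx=3.8,fy=3.8,interpolation=2),cv2.resize(b,None,fx=3.8,fy=3.8,interpolation=2)])[:,:,::-1])
E
```

```text
False 13.7 [0.5863 0.0548 0.0817] [1.  0.8 0.2] [ 0.33 -0.09  0.01]
False 14.18 [0.5864 0.0548 0.0868] [ 0.4  2.1 -0.2] [ 0.4  -0.22  0.  ]
```

View pics/c5.png

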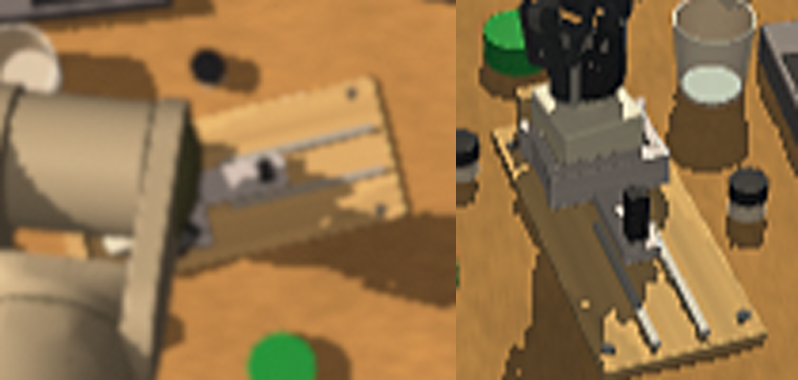

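The jar stays in the fork and the lift force is nearly zero, so the thread has let go. Now I raise it to the final height.

```bash
python3 - <<'E'
from h import *
c=np.load('c.npy')
g=env.movel([*c,.111],velocity=.04,guard=6); env.hold(.5)
s=monitor.sense();print(g,round(s["clock"],2),s["position"].round(4),s["contact_force"].round(1),round(s["finger_gap"],3),s["gripper_force"])
b=grab("side");
for h in (.1,.115,.145): print(h,((proj(b,[*c,h])[0]-[220,130])*6).round())
cv2.imwrite('pics/c6.png',cv2.resize(b["frame"][120:220,210:320],None,fx=6,fy=6,interpolation=2)[:,:,::-1])
E
```

```text
False 15.55 [0.5862 0.0548 0.111 ] [ 0.5 -1.  -1. ] 0.641 63.46156429499388
0.1 [207. 169.]
0.115 [206. 143.]
0.145 [206.  90.]
```

View pics/c6.png

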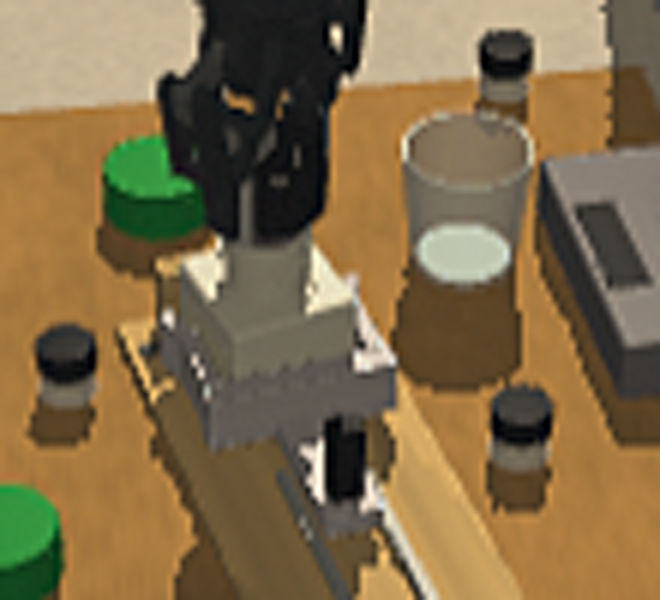

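The cap is held level above the bare neck, with its lower front edge at about (270,243). A lower edge at z = 0.115 should appear at about 245, so it clears the mouth by about 15 mm. The jar stands in the closed fork.

```bash
python3 -c "
from h import *
print(job.hand_in())"
```

```text
the job is handed in; nothing more can be done
None
```

The job is handed in: the fork is fully home around the jar, the cap is unscrewed (gripper turned 84°) and held level about 15 mm above the mouth, and the arm clock was about 16 s.

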